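# Clear the V-block from the catch tray and sweep the castings into the tote

### The job

Somebody left a steel V-block in the mouth of the deburring machine's catch tray. First lift it out and set it down, without dropping it, upright in the middle of the red pad; then sweep the two finished castings along the tray and over its open lip into the yellow tote, sliding them and not picking them up. Leave the tote under the lip where it is, and do not disturb the vise, the tap wrench or the column of blocks.

Things in the scene. Friction and masses are not known exactly. Their poses are not given: they have to be found in the camera images.
- tray: Fixed catch tray of a white and blue bench deburring machine: a straight level channel, blue floor, white side walls. Origin at bench height under the channel's middle line; x across it, y along it from the open lip (y = -160 mm) to the machine (from y = +215 mm), z up. Floor top 70 mm above the bench; 112 mm wide inside; walls 4 mm thick, 30 mm above the floor.
- tray_lip (a point): Middle of the top edge of the tray floor's open lip (70 mm above the bench); axes as the tray's, -y points out over the tote. Measured from here, at y = +375 mm begins the machine's hood (150 mm wide, its top 134 mm above the bench), at y = +450 mm its housing (220 mm wide, 210 mm long, 235 mm high).
- vblock: Bright steel V-block, 70 (its x) x 40 (its y) x 40 mm high, about 0.55 to 0.8 kg, V groove 15 mm deep along the top, flat upright sides 40 mm apart to grip. Origin at the centre of its underside, z up. Starts lying across the channel near the lip (its x roughly across the channel, up to 0.3 rad off).
- casting_a: Finished bright aluminium casting, 68 g: a 40 x 34 x 14 mm foot (long side along its x) with a round boss 24 mm across standing 14 mm higher in the middle, dark bore on top. Origin at the centre of its underside, z up. Lies loose in the tray, any yaw.
- casting_b: Finished bright aluminium casting, 68 g: a 40 x 34 x 14 mm foot (long side along its x) with a round boss 24 mm across standing 14 mm higher in the middle, dark bore on top. Origin at the centre of its underside, z up. Lies loose in the tray, any yaw.
- tote: Loose yellow plastic tote, open on top, 170 (x) x 150 (y) x 58 mm high, walls and floor 4 mm, 0.7 kg, standing on the bench below the lip: the lip reaches 20 mm over its near wall, its rim is 12 mm below the tray floor's top. Origin at the centre of its underside, axes as the tray's.
- pad: Red rubber pad fixed on the bench, 130 x 130 x 5 mm. Origin at the centre of its underside (bench height).
- vise: Bystander: small green toolmaker's vise, 120 x 55 x 52 mm high with a 20 mm screw end on its -x side, 0.95 kg, near the pad. Origin at the centre of its underside.
- block_column: Bystander: slim column of aluminium blocks, 24 x 24 x 120 mm high, one rigid piece. Origin at the centre of its underside.
- tap_wrench: Bystander: steel tap wrench lying along its x, 160 mm long, 16 mm high. Origin at the middle, at bench height.

How it is judged:
By the outcome, as a careful person would: the job done as asked, in the order asked, and still so for the second after the job is handed in, with the robot touching nothing.
It also fails if it takes over 61 s, if anything falls off the work surface, if the arm or the gripper's body presses on something with over 40 N, if the wrist force passes 120 N, or if a joint passes its speed limit or range.

### The arm

A 7-joint arm with a two-finger parallel gripper is mounted at the origin on the work surface. World frame = base frame: x ahead of the robot, y to its left, z up, the work surface at z = 0. Lengths are in m, angles in degrees, forces in N, time in s.
With the tool pointing down it reaches from about 0.4 to 0.925 m from the base axis. Payload 5.6 kg.
Tool frame: the origin (TCP) lies on the centre line of the jaws, within the pads' length; the fingertips stand 19 mm ahead of it and the grasp point (between the pads) is the TCP; z points along the fingers, y is the line along which they close (so a half turn about z gives the same grasp; the last joint's range is limited). The gripper opens to 85 mm and grips with 20 to 120 N. Pads are 22 mm wide; open, the fingers measure 114 mm over their backs; the gripper's body (76 mm by 85 mm) begins 54 mm behind the grasp point. The pads swing forward as they close: fully open they stand 13 mm farther back than shut.
Start: joints at [-78.037, 26.786, -0.665, 91.828, 0.344, 61.387, -3.226], TCP at [0.162, 0.629, 0.25] pointing down, gripper open.
Joint ranges: [-144.91, 144.91], [-17.63, 115.5], [-89.93, 88.59], [15.96, 139.68], [-74.01, 254.01], [8.47, 105.57], [-167.45, 167.45]. Speed limits (degrees/s): [147.25, 147.25, 180, 180, 180, 180, 180].

### API

Orientations are given as [roll, pitch, yaw] about the fixed x, y, z axes, in that order (R = Rz(yaw) Ry(pitch) Rx(roll)).
In Python, from cell import ctrl gives the robot as it stands. The module is installed in compiled form; this text tells all that it offers.
- The arm moves only by the tool carry_out, never from a script. Its argument "commands" is text: rows parted by semicolons, each of 5 numbers parted by spaces: the shift along the tool's x, y, z in units of 0.04 m (1.0 is 0.04 m), then the turn about the tool's z in units of 30 degrees (1.0 is 30 degrees), then the opening, from 0 (shut) to 1 (fully open). A call has exactly 8 rows; each row shifts and turns the commanded pose from where the row before left it, along the tool's axes as they then stand; what a row does not reach is not made up. A row lasts 1/10 s, in which the tool goes at most 50 mm and 8.59 degrees, less where a joint would pass 70% of its speed; a pose out of reach is approached as far as the arm can. A call with a number of a shift or a turn outside -1 to 1 is refused whole. A call with a gripper value outside its range is refused whole. The fingers move at their own pace and stop on an object; "newtons" is the grip in N (left out, the last holds). Time passes only in rows, so rows that do not move let the fingers close, or fill a call up. It gives the time, the measured TCP pose, the force, the opening and the grip force at its end, in the units of the state.
- ctrl.sense(): the state, without advancing time (a new reading comes with each control period).
- ctrl.read_camera(name): name is "side" or "top" or "wrist"; returns a dict with "frame" (384x512x3 uint8, red, green, blue), "mtx" (3x3 intrinsics, pixels), "world_from_camera" (4x4, takes a point from camera to world coordinates); the wrist camera has in their place "tool_from_camera" (4x4, takes a point from camera to tool coordinates, whose origin is the TCP and whose axes are the flange's). Camera axes: x right, y down, z forward; pixel columns grow to the right and rows downward; lengths in m; the calibration is good to about 2 mm. A picture is of the moment at which its call begins: read the wrist's pose just before it. There is no depth.
- ctrl.job_done(): hands the job in; it is judged then, once.
The state is a dict: "time_s": time; "q": joint angles; "qd": joint speeds; "joint_efforts": joint torques, N m; "ee_pos": TCP position; "orientation": TCP orientation; "wrist_force": force on the tool from outside, world axes, zero at the start; "ft_torque": the same for the moment, N m; "finger_gap": finger opening in m; "finger_force": force on a finger pad.
Only numpy, scipy, OpenCV 4.12 (cv2) and the standard library are available. Lean on these libraries where they do the work, as an engineer would, in place of code of your own. Each camera call takes 0.05 s, during which the arm holds its last target. There are 200 camera calls.

## Working session

There is one attempt and no reset: what is moved stays moved. The work goes in short steps, Python scripts to look and compute and a tool call to move; the robot and the scene stay as the last step left them, time stands still between calls to the robot, and variables do not carry over. Pictures are saved under pics/ and viewed, at most 10 in all, crops included, and the job is handed in when it is done.

Besides the shell and the picture viewer there is one more tool, called in YAML: its name, and indented under it one key for each argument. carry_out: Moves the arm, as the interface text tells. Its arguments: {"type":"object","properties":{"commands":{"type":"string"},"newtons":{"type":"number"}},"required":["commands"]}

```bash
mkdir -p pics; cat > h.py <<'E'
import numpy as np, cv2, pickle
from scipy.spatial.transform import Rotation as R
from cell import ctrl
def snap(name, fn):
    s=ctrl.sense(); c=ctrl.read_camera(name)
    if name=='wrist':
        T=np.eye(4); T[:3,:3]=R.from_euler('xyz',s['orientation'],degrees=True).as_matrix(); T[:3,3]=s['ee_pos']
        W=T@c['tool_from_camera']
    else: W=c['world_from_camera']
    pickle.dump((c['mtx'],W),open(f'pics/{fn}.pkl','wb'))
    cv2.imwrite(f'pics/{fn}.png',c['frame'][:,:,::-1]); return c
def ray(fn,u,v):
    K,W=pickle.load(open(f'pics/{fn}.pkl','rb'))
    d=W[:3,:3]@np.linalg.inv(K)@[u,v,1]; return W[:3,3],d/np.linalg.norm(d)
def atz(fn,u,v,z):
    o,d=ray(fn,u,v); return o+d*(z-o[2])/d[2]
def tri(obs):
    A=np.zeros((3,3));b=np.zeros(3);rs=[ray(*o) for o in obs]
    for o,d in rs: P=np.eye(3)-np.outer(d,d);A+=P;b+=P@o
    p=np.linalg.solve(A,b); return p,[np.linalg.norm(np.cross(p-o,d)) for o,d in rs]
E
python3 - <<'E'
from h import *
for n in('top','side'): snap(n,n+'0')
a=[cv2.imread(f'pics/{n}0.png') for n in('top','side')]
for n in('top','side'):
    K,W=pickle.load(open(f'pics/{n}0.pkl','rb'));print(K[0,0],W.round(3).tolist())
s=ctrl.sense();print(s)
for n in('top','side'): cv2.imwrite(f'pics/{n}0x.png',cv2.resize(cv2.imread(f'pics/{n}0.png'),(800,600),interpolation=cv2.INTER_CUBIC))
E
```

```text
355.2559642878732 [[-0.009, -0.994, 0.106, 0.493], [-1.0, 0.01, 0.013, -0.053], [-0.014, -0.106, -0.994, 1.043], [0.0, 0.0, 0.0, 1.0]]
378.7836441962357 [[-0.966, -0.146, 0.214, 0.434], [-0.259, 0.586, -0.768, 0.556], [-0.014, -0.797, -0.603, 0.554], [0.0, 0.0, 0.0, 1.0]]
{'time_s': 0.1, 'q': array([-78.03703629,  26.83124983,  -0.66427823,  91.87813163,
         0.34733428,  61.38411105,  -3.22598854]), 'qd': array([ 0.10365333, -0.09422678, -0.0007062 , -0.05480122,  0.05431876,
       -0.04235111,  0.10260429]), 'joint_efforts': array([ 9.43232808e-04, -5.33518016e+01,  2.16126884e-02, -2.51966679e+01,
        1.15024953e-02,  4.25603750e-03,  2.70706124e-05]), 'ee_pos': array([0.16190483, 0.62901762, 0.24941224]), 'orientation': array([-1.79908904e+02,  9.95699347e-03,  1.65570658e+02]), 'wrist_force': array([ 0.17555597,  0.02322667, -0.34149583]), 'ft_torque': array([-0.02275129,  0.00136103,  0.00680661]), 'finger_force': 0.0, 'finger_gap': 0.08548339267641368}
```

View pics/top0x.png

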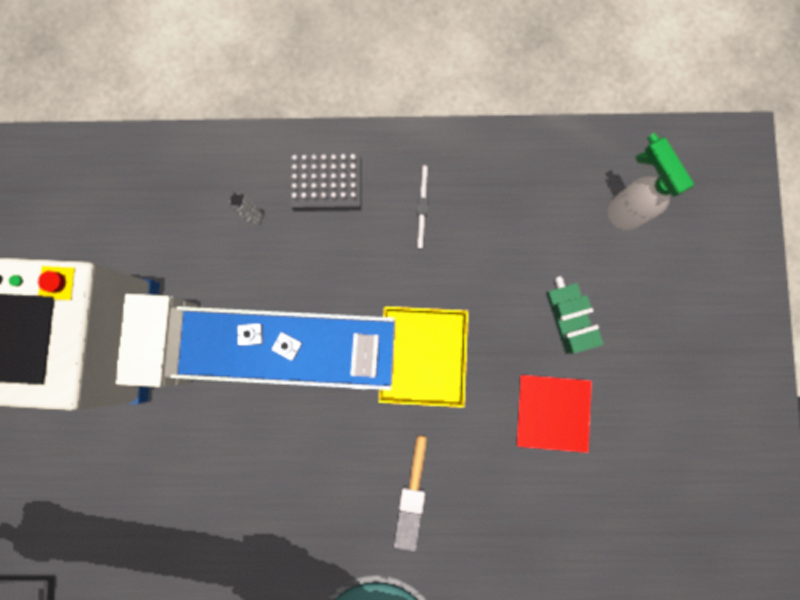

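View pics/side0x.png

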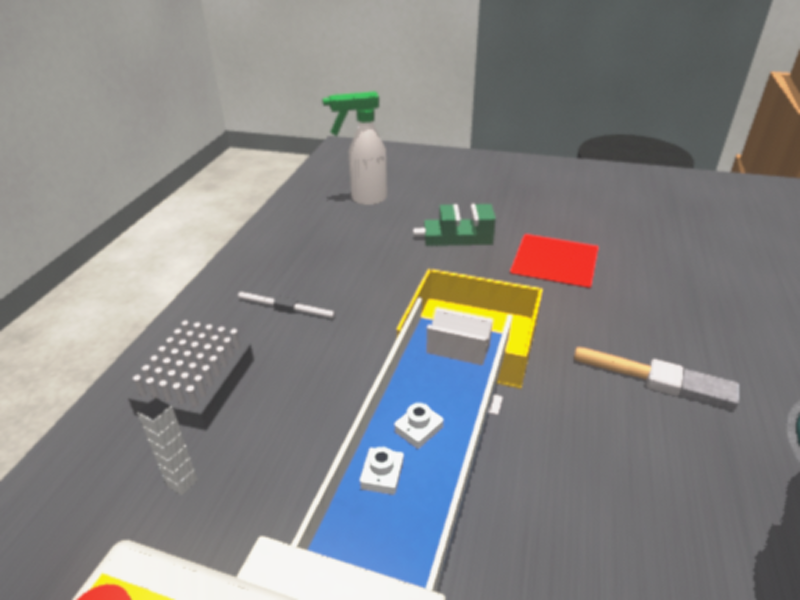

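The top view shows the V-block near (364,355), castings at (249,334) and (287,346), the pad at (555,413), and the vise at (575,317). The side view shows the V-block at (460,335), with the castings at (419,410) and (381,457). I'll enlarge the tray for a closer reading.

```bash
python3 - <<'E'
import cv2,numpy as np
t=cv2.imread('pics/top0.png')[190:265,110:310]; s=cv2.imread('pics/side0.png')[165:325,210:370]
cv2.imwrite('pics/c1.png',cv2.resize(t,None,fx=4,fy=4,interpolation=cv2.INTER_CUBIC))
cv2.imwrite('pics/c2.png',cv2.resize(s,(600,600),interpolation=cv2.INTER_CUBIC))
E
```

```text
(no output)
```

View pics/c1.png

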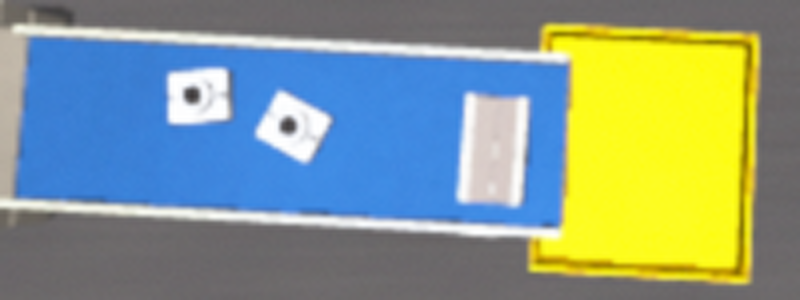

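View pics/c2.png

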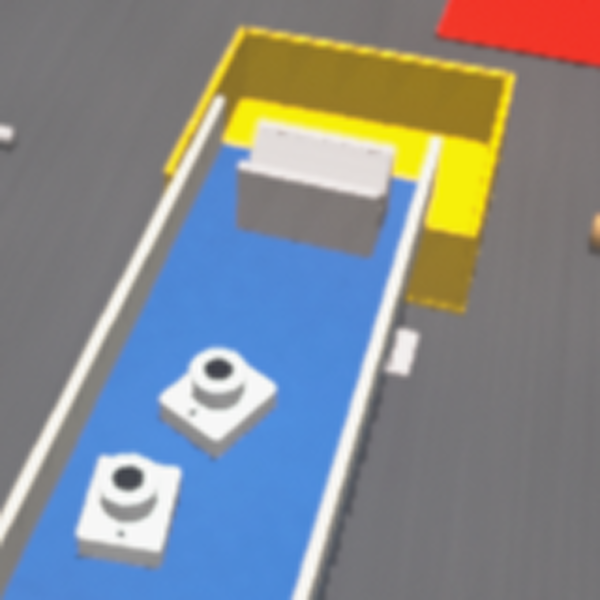

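```bash
cat > m.py <<'E'
from h import *
ct=lambda x,y:('top0',110+(x+.5)/4-.5,190+(y+.5)/4-.5)
cs=lambda x,y:('side0',210+(x+.5)*.26667-.5,165+(y+.5)*.26667-.5)
ft=lambda x,y:('top0',(x+.5)*.64-.5,(y+.5)*.64-.5)
fs=lambda x,y:('side0',(x+.5)*.64-.5,(y+.5)*.64-.5)
E
python3 - <<'E'
from m import *
for n,a,b in [('vb++',ct(467,93),cs(238,162)),('vb-+',ct(457,202),cs(384,195)),('vb+-',ct(529,96),cs(258,120)),('vb--',ct(521,207),cs(396,146)),
 ('holeA',ct(288,125),cs(218,369)),('holeB',ct(193,95),cs(128,478)),('lip+',ct(570,64),cs(222,147)),('lip-',ct(562,228),cs(417,183)),
 ('wall+',ct(570,57),cs(221,99)),('wall-',ct(561,234),cs(435,140)),
 ('pad+ +',ft(520,376),fs(527,236)),('pad+ -',ft(592,379),None),('pad--',ft(589,452),fs(598,243)),('pad-+',ft(517,447),fs(591,286))]:
    if b is None: print(n,atz(*a,.005).round(4)); continue
    p,e=tri([a,b]); print(n,p.round(4),np.round(e,4))
for x,y in [(520,376),(592,379),(589,452),(517,447)]: print('padtop',atz(*ft(x,y),.005).round(4))
for x,y in [(527,236),(598,243),(591,286),(511,274)]: print('padside',atz(*fs(x,y),.005).round(4))
for x,y in [(548,292),(577,284),(602,344),(572,353),(559,279)]: print('vise',atz(*ft(x,y),.052).round(4))
for x,y in [(237,200),(262,220)]: print('col',atz(*ft(x,y),.12 if x==237 else 0).round(4))
E
```

```text
vb++ [0.5464 0.0287 0.1124] [0.0001 0.0001]
vb-+ [0.4747 0.0353 0.1117] [0.0009 0.0009]
vb+- [ 0.5446 -0.0117  0.1084] [0.0003 0.0003]
vb-- [ 0.4727 -0.0061  0.1096] [0.0008 0.0008]
holeA [0.5274 0.1494 0.0977] [0.0002 0.0002]
holeB [0.5484 0.2136 0.0969] [0.0006 0.0006]
lip+ [ 0.5691 -0.0382  0.0653] [0.0006 0.0006]
lip- [ 0.4594 -0.0317  0.0671] [0.0029 0.0029]
wall+ [ 0.5707 -0.0388  0.0976] [0. 0.]
wall- [ 0.4548 -0.0318  0.097 ] [0.001 0.001]
pad+ + [ 0.462  -0.2534  0.0831] [0.0097 0.0097]
pad+ - [ 0.4633 -0.4016  0.005 ]
pad-- [ 0.3327 -0.389   0.008 ] [0.0006 0.0006]
pad-+ [ 0.3423 -0.2598  0.0037] [0.001 0.001]
padtop [ 0.4699 -0.2692  0.005 ]
padtop [ 0.4633 -0.4016  0.005 ]
padtop [ 0.3316 -0.39    0.005 ]
padtop [ 0.3414 -0.2596  0.005 ]
padside [ 0.4554 -0.3889  0.005 ]
padside [ 0.3327 -0.3941  0.005 ]
padside [ 0.3435 -0.2577  0.005 ]
padside [ 0.4697 -0.2612  0.005 ]
vise [ 0.62   -0.3144  0.052 ]
vise [ 0.6339 -0.3668  0.052 ]
vise [ 0.5261 -0.4063  0.052 ]
vise [ 0.5106 -0.3526  0.052 ]
vise [ 0.6434 -0.335   0.052 ]
col [0.7758 0.2286 0.12  ]
col [0.7724 0.216  0.    ]
```

Measured points agree with the text: V-block top at z≈0.110, centre (0.510, 0.012), yaw about -5°. Tray yaw is about -3.5°, the boss tops are at 0.097 and the pad centre is (0.401, -0.328). I'll move to above the V-block.

carry_out:
  commands: "0 0 0 -0.16 1; -0.3 -0.4 0 -0.16 1; -0.55 -0.8 0 0 1; -0.55 -0.8 0 0 1; -0.55 -0.8 0 0 1; -0.55 -0.8 0 0 1; -0.55 -0.8 0 0 1; -0.55 -0.8 0 0 1"
  newtons: 80

```text
time_s: 0.9
ee_pos: [0.287, 0.4076, 0.2501]
orientation: [-180.0, -0.0, 175.2]
wrist_force: [0.3, -0.0, 0.4]
finger_gap: 0.0855
finger_force: 0.0
```

carry_out:
  commands: "-0.55 -0.8 0 0 1; -0.55 -0.8 0 0 1; -0.55 -0.8 0 0 1; -0.55 -0.8 0 0 1; -0.55 -0.8 0 0 1; -0.55 -0.8 0 0 1; -0.55 -0.8 0 0 1; -0.55 -0.8 0 0 1"

```text
time_s: 1.7
ee_pos: [0.4407, 0.1378, 0.2502]
orientation: [180.0, -0.0, 175.2]
wrist_force: [1.0, 0.1, -0.1]
finger_gap: 0.0852
finger_force: 0.0
```

carry_out:
  commands: "-0.55 -0.8 0 0 1; -0.55 -0.8 0 0 1; -0.55 -0.8 0 0 1; -0.3 -0.6 0 0 1; 0 0 0 0 1; 0 0 0 0 1; 0 0 0 0 1; 0 0 0 0 1"

```text
time_s: 2.5
ee_pos: [0.5075, 0.0145, 0.2502]
orientation: [180.0, -0.0, 175.3]
wrist_force: [-0.1, -0.6, 0.2]
finger_gap: 0.0856
finger_force: 0.0
```

```bash
cat >> m.py <<'E'
def go(x,y,z,yaw):
    s=ctrl.sense(); p=s['ee_pos']; r=s['orientation']
    M=R.from_euler('xyz',r,degrees=True).as_matrix()
    print('t',round(s['time_s'],2),'p',p.round(4),'rpy',r.round(2),'gap',round(s['finger_gap'],4),'F',s['wrist_force'].round(1),s['finger_force'])
    print('units',(M.T@(np.array([x,y,z])-p)/.04).round(2),'turn units',round(-(((yaw-r[2]+90)%180)-90)/30,3))
E
python3 - <<'E'
from m import *
snap('wrist','w1'); go(.5096,.0116,.094,175.1)
im=cv2.imread('pics/w1.png');cv2.imwrite('pics/w1x.png',cv2.resize(im,(800,600),interpolation=cv2.INTER_CUBIC))
E
```

```text
t 2.55 p [0.5076 0.0144 0.2503] rpy [ 1.7998e+02 -1.0000e-02  1.7529e+02] gap 0.0855 F [ 0.8  0.2 -0.1] 0.0
units [-0.06 -0.07  3.91] turn units 0.006
```

View pics/w1x.png

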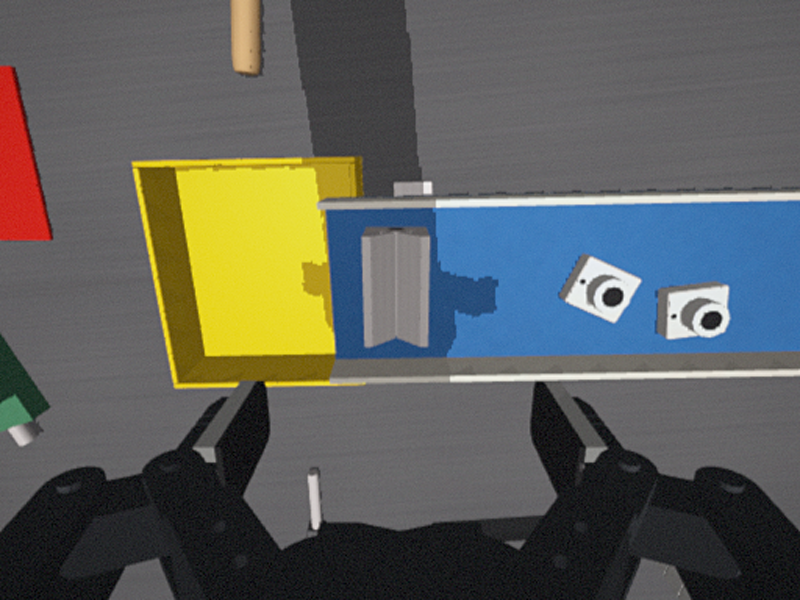

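The wrist view shows the V-block's top corners at (363,231), (430,231), (428,347), (364,347), square to the jaws. The castings are at about (601,289) and (693,311). I'll check these against the stereo result.

```bash
python3 - <<'E'
from m import *
fw=lambda x,y:('w1',(x+.5)*.64-.5,(y+.5)*.64-.5)
P=[atz(*fw(*c),.11) for c in [(363,237),(430,237),(428,347),(364,347)]];print(np.round(P,4),np.mean(P,0))
for n,a in(('lip-',(328,209)),('lip+',(336,355))): print(n,atz(*fw(*a),.07).round(4))
for n,a,b,c in(('A',(612,297),ct(288,125),cs(218,369)),('B',(711,320),ct(193,95),cs(128,478))):
    print(n,*tri([fw(*a),b,c]))
for c in [(586,256),(641,277),(617,323),(563,298)]: print(atz(*fw(*c),.084).round(4))
for c in [(662,290),(729,285),(730,335),(662,338)]: print(atz(*fw(*c),.084).round(4))
for c in [(15,67),(51,239)]: print('pad',atz(*fw(*c),.005).round(4))
E
```

```text
[[ 0.4741 -0.0053  0.11  ]
 [ 0.4774  0.0339  0.11  ]
 [ 0.5472  0.0283  0.11  ]
 [ 0.5439 -0.0122  0.11  ]] [0.51065416 0.011162   0.11      ]
lip- [ 0.4602 -0.0303  0.07  ]
lip+ [ 0.5657 -0.0381  0.07  ]
A [0.52756825 0.14902967 0.09723537] [np.float64(0.000508500301578416), np.float64(0.0005568236758247335), np.float64(8.653266756582051e-05)]
B [0.54850578 0.21363691 0.0973327 ] [np.float64(0.00041548839271554773), np.float64(0.0007814699702956891), np.float64(0.00042712251683117263)]
[0.5028 0.1362 0.084 ]
[0.52   0.1731 0.084 ]
[0.5516 0.1593 0.084 ]
[0.5305 0.1219 0.084 ]
[0.5303 0.1878 0.084 ]
[0.5304 0.2321 0.084 ]
[0.5669 0.2376 0.084 ]
[0.5653 0.191  0.084 ]
pad [ 0.3451 -0.2573  0.005 ]
pad [ 0.4719 -0.2709  0.005 ]
```

carry_out:
  commands: "-0.05 -0.06 0.6 0 1; 0 0 0.8 0 1; 0 0 0.8 0 1; 0 0 0.6 0 1; 0 0 0.3 0 1; 0 0 0 0 1; 0 0 0 0 1; 0 0 0 0 1"

```text
time_s: 3.35
ee_pos: [0.5107, 0.0109, 0.1276]
orientation: [180.0, 0.1, 175.2]
wrist_force: [0.2, -0.4, 0.9]
finger_gap: 0.0856
finger_force: 0.0
```

carry_out:
  commands: "0 0 0.5 0 1; 0 0 0.3 0 1; 0 0 0 0 1; 0 0 0 0 0; 0 0 0 0 0; 0 0 0 0 0; 0 0 0 0 0; 0 0 0 0 0"
  newtons: 80

```text
time_s: 4.15
ee_pos: [0.5104, 0.0109, 0.0952]
orientation: [180.0, 0.1, 175.2]
wrist_force: [-0.4, -0.1, 6.0]
finger_gap: 0.0389
finger_force: 82.1
```

carry_out:
  commands: "0 0 0 0 0; 0 0 0 0 0; 0 0 0 0 0; 0 0 -0.1 0 0; 0 0 -0.3 0 0; 0 0 -0.3 0 0; 0 0 0 0 0; 0 0 0 0 0"

```text
time_s: 4.95
ee_pos: [0.5099, 0.0108, 0.1228]
orientation: [180.0, 0.1, 175.2]
wrist_force: [-0.3, 0.4, -5.6]
finger_gap: 0.039
finger_force: 81.4
```

carry_out:
  commands: "0 0 -0.5 0 0; 0 0 -0.7 0 0; 0 0 -0.5 0 0; 0.1 -0.4 0 0 0; 0.2 -0.8 0 0 0; 0.2 -0.8 0 0 0; 0.2 -0.8 0 0 0; 0.2 -0.8 0 0 0"

```text
time_s: 5.75
ee_pos: [0.4607, -0.1308, 0.1899]
orientation: [180.0, -0.0, 175.2]
wrist_force: [0.4, -0.4, -5.4]
finger_gap: 0.0389
finger_force: 82.4
```

carry_out:
  commands: "0.2 -0.8 0 0 0; 0.2 -0.8 0 0 0; 0.2 -0.8 0 0 0; 0.2 -0.8 0 0 0; 0.2 -0.8 0 0 0; 0.2 -0.6 0 0 0; 0.1 -0.3 0 0 0; 0 0 0 0 0"

```text
time_s: 6.55
ee_pos: [0.3922, -0.322, 0.19]
orientation: [-180.0, -0.1, 175.0]
wrist_force: [-0.8, 0.1, -5.4]
finger_gap: 0.0389
finger_force: 82.3
```

```bash
python3 - <<'E'
from m import *
go(.4013,-.328,.031,175.2)
snap('top','top1');snap('wrist','w2')
im=cv2.imread('pics/top1.png')[200:330,300:430];a=cv2.resize(im,(390,390),interpolation=cv2.INTER_CUBIC)
b=cv2.resize(cv2.imread('pics/w2.png'),(410,308));b=cv2.copyMakeBorder(b,0,82,0,0,0)
cv2.imwrite('pics/v2.png',np.hstack([a,b]))
E
```

```text
t 6.55 p [ 0.3922 -0.322   0.19  ] rpy [-1.7998e+02 -5.0000e-02  1.7498e+02] gap 0.0389 F [-0.8  0.1 -5.4] 82.28935897350311
units [-0.24 -0.13  3.97] turn units -0.007
```

View pics/v2.png

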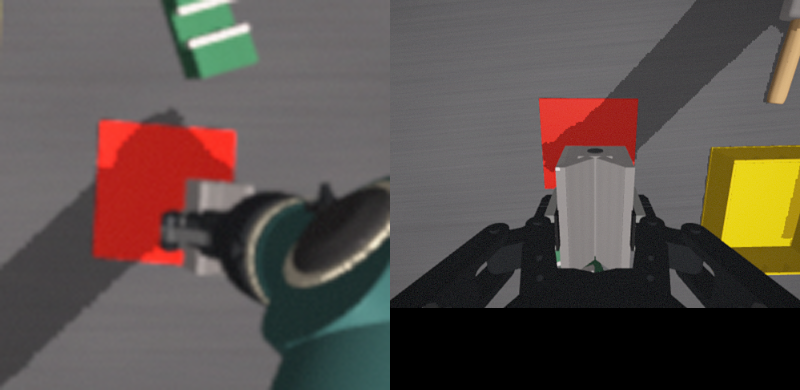

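Left: the block hangs above the red pad, whose corners are at (98,120), (237,130) and (94,256), and the vise is clear. Right: the block is held square between the fingers. I'll lower it.

carry_out:
  commands: "-0.24 -0.13 0.4 0 0; 0 0 0.7 0 0; 0 0 0.7 0 0; 0 0 0.7 0 0; 0 0 0.5 0 0; 0 0 0.3 0 0; 0 0 0.1 0 0; 0 0 0 0 0"

```text
time_s: 7.45
ee_pos: [0.4031, -0.3262, 0.0543]
orientation: [180.0, -0.0, 175.2]
wrist_force: [0.4, 0.5, -6.7]
finger_gap: 0.0393
finger_force: 82.2
```

```bash
python3 - <<'E'
from m import *
go(.4013,-.328,.0305,175.2)
E
```

```text
t 7.45 p [ 0.4031 -0.3262  0.0543] rpy [179.98  -0.   175.23] gap 0.0393 F [ 0.4  0.5 -6.7] 82.21097722649574
units [ 0.04 -0.05  0.59] turn units 0.001
```

carry_out:
  commands: "0.04 -0.05 0.2 0 0; 0 0 0.2 0 0; 0 0 0.12 0 0; 0 0 0.05 0 0; 0 0 0.02 0 0; 0 0 0 0 0; 0 0 0 0 0; 0 0 0 0 0"

```text
time_s: 8.25
ee_pos: [0.4009, -0.3287, 0.0309]
orientation: [-180.0, 0.0, 175.2]
wrist_force: [0.3, 0.4, -5.8]
finger_gap: 0.039
finger_force: 82.3
```

carry_out:
  commands: "0 0 0.02 0 0; 0 0 0.01 0 0; 0 0 0.01 0 0; 0 0 0.01 0 0; 0 0 0 0 0; 0 0 0 0 0; 0 0 0 0 0; 0 0 0 0 0"

```text
time_s: 9.05
ee_pos: [0.401, -0.3287, 0.0302]
orientation: [180.0, 0.1, 175.2]
wrist_force: [-4.7, 3.1, 12.0]
finger_gap: 0.0388
finger_force: 84.7
```

The upward force shows the block resting on the pad, so I'll release slowly and rise.

carry_out:
  commands: "0 0 -0.01 0 0.6; 0 0 0 0 0.8; 0 0 0 0 1; 0 0 0 0 1; 0 0 0 0 1; 0 0 -0.2 0 1; 0 0 -0.5 0 1; 0 0 -0.8 0 1"

```text
time_s: 9.85
ee_pos: [0.3997, -0.3279, 0.0888]
orientation: [179.9, -0.2, 175.2]
wrist_force: [1.6, -0.4, -0.2]
finger_gap: 0.0855
finger_force: 0.0
```

carry_out:
  commands: "0 0 -0.9 0 1; 0 0 -0.9 0 1; 0 0 -0.9 0 1; 0 0.6 -0.4 0 0; 0 0.9 0 0 0; 0 0.9 0 0 0; 0 0.9 0 0 0; 0 0 0 0 0"

```text
time_s: 10.65
ee_pos: [0.4122, -0.1924, 0.2133]
orientation: [179.9, -0.0, 175.6]
wrist_force: [0.2, 0.3, -0.5]
finger_gap: 0.0123
finger_force: 0.0
```

```bash
python3 - <<'E'
from m import *
snap('top','top2');snap('side','side2')
a=cv2.resize(cv2.imread('pics/top2.png')[200:330,300:430],(400,400),interpolation=cv2.INTER_CUBIC)
b=cv2.resize(cv2.imread('pics/side2.png')[115:215,250:400],(400,267),interpolation=cv2.INTER_CUBIC)
cv2.imwrite('pics/v3.png',np.hstack([a,cv2.copyMakeBorder(b,0,133,0,0,0)]))
go(.5276,.149,.14,176.5)
E
```

```text
t 10.75 p [ 0.4121 -0.1966  0.2136] rpy [1.8000e+02 5.0000e-02 1.7527e+02] gap 0.0005 F [-0.2  0.1 -1.2] 0.0
units [-2.16  8.85  1.84] turn units -0.041
```

View pics/v3.png

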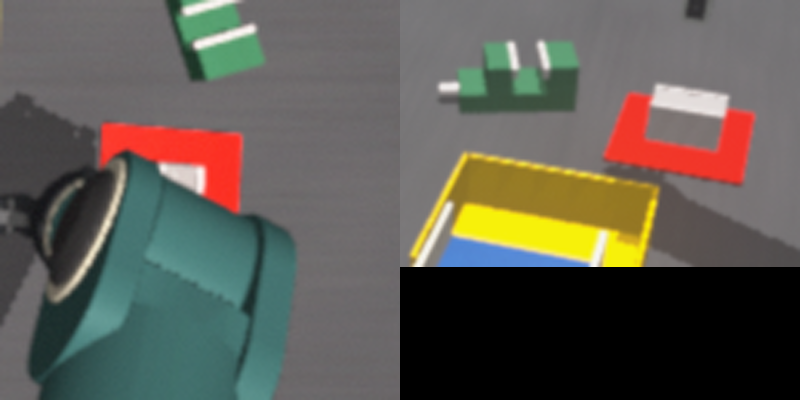

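The V-block stands upright on the red pad near its middle and the vise is untouched; side view: block at (687,120), pad corners at (628,95), (755,115), (740,182), (605,158). Next I'll work out the sweep: jaws across the channel, partly open, so neither casting can slip past.

```bash
python3 - <<'E'
from m import *
# tray wall tops
a,b,c,d=[atz(*ct(*p),.1) for p in((40,29),(570,55),(20,205),(561,234))]
for p,q in((b,a),(d,c)): print(np.degrees(np.arctan2(*(p-q)[:2])), p.round(4),q.round(4))
print(ctrl.sense()['q'].round(1)); print(ctrl.read_camera('wrist')['tool_from_camera'].round(3))
y=np.radians(3.8); ex=np.array([np.cos(y),-np.sin(y)]); ey=np.array([np.sin(y),np.cos(y)]); L=np.array([.513,-.0342])
for p in([.5276,.149],[.5485,.2136]): print('tray xy',ex@(p-L),ey@(p-L))
for t in(.325,.30,0.,-.04): print(t,(L+ey*t+.003*ex).round(4))
t=L+ey*.32+.003*ex
go(*t,.2,86.2); 
E
```

```text
-176.61616977578115 [ 0.5719 -0.0389  0.1   ] [0.5929 0.3164 0.1   ]
-176.49315397239388 [ 0.4539 -0.0319  0.1   ] [0.4759 0.3261 0.1   ]
[ -3.5  10.9  27.9 121.5  -6.8  49.  113.7]
[[-0.    -0.954 -0.301  0.077]
 [ 1.    -0.     0.    -0.001]
 [-0.    -0.301  0.954 -0.124]
 [ 0.     0.     0.     1.   ]]
tray xy 0.00242652288378385 0.18376482793694354
tray xy 0.018999279605247714 0.24960792730697
0.325 [0.5375 0.2899]
0.3 [0.5359 0.2649]
0.0 [ 0.516  -0.0344]
-0.04 [ 0.5133 -0.0743]
t 10.8 p [ 0.4119 -0.1976  0.2136] rpy [-1.7998e+02  5.0000e-02  1.7516e+02] gap -0.0001 F [0.1 0.1 1. ] 0.0
units [-2.1  12.28  0.34] turn units 2.965
```

carry_out:
  commands: "-0.1 0.5 0 0 0.38; -0.16 0.9 0 0 0.38; -0.16 0.9 0 0 0.38; -0.16 0.9 0 0 0.38; -0.16 0.9 0 0 0.38; -0.16 0.9 0 0 0.38; -0.16 0.9 0 0 0.38; -0.16 0.9 0 0 0.38"
  newtons: 40

```text
time_s: 11.6
ee_pos: [0.4844, 0.0696, 0.2133]
orientation: [-180.0, 0.0, 175.0]
wrist_force: [-0.2, -1.0, 0.2]
finger_gap: 0.0326
finger_force: 0.0
```

carry_out:
  commands: "-0.16 0.9 0 0 0.38; -0.16 0.9 0 0 0.38; -0.16 0.9 0 0 0.38; -0.16 0.9 0 0 0.38; -0.16 0.9 0 0 0.38; -0.16 0.5 0 0 0.38; 0 0 0 0.28 0.38; 0 0 0 0.28 0.38"

```text
time_s: 12.4
ee_pos: [0.5398, 0.265, 0.2127]
orientation: [-179.9, 0.0, 157.9]
wrist_force: [0.8, -0.6, 0.1]
finger_gap: 0.0324
finger_force: 0.0
```

carry_out:
  commands: "0 0 0 0.28 0.38; 0 0 0 0.28 0.38; 0 0 0 0.28 0.38; 0 0 0 0.28 0.38; 0 0 0 0.28 0.38; 0 0 0 0.28 0.38; 0 0 0 0.28 0.38; 0 0 0 0.28 0.38"

```text
time_s: 13.2
ee_pos: [0.5398, 0.2642, 0.2131]
orientation: [180.0, 0.1, 90.7]
wrist_force: [-0.2, 0.0, 0.3]
finger_gap: 0.0322
finger_force: 0.0
```

```bash
python3 - <<'E'
from m import *
go(.535,.2638,.14,86.55);print(ctrl.sense()['q'].round(1))
E
```

```text
t 13.2 p [0.5398 0.2642 0.2131] rpy [1.7996e+02 5.0000e-02 9.0670e+01] gap 0.0322 F [-0.2  0.   0.3] 0.0
units [-0.01 -0.12  1.83] turn units 0.137
[-53.4  26.3  31.8 102.6 -16.3  55.7 -14.3]
```

carry_out:
  commands: "0 -0.12 0.3 0.137 0.38; 0 0 0.6 0 0.38; 0 0 0.6 0 0.38; 0 0 0.6 0 0.38; 0 0 0.4 0 0.38; 0 0 0.2 0 0.38; 0 0 0 0 0.38; 0 0 0 0 0.38"

```text
time_s: 14.0
ee_pos: [0.5346, 0.2657, 0.1058]
orientation: [179.9, -0.0, 87.0]
wrist_force: [0.4, 0.3, -0.4]
finger_gap: 0.0325
finger_force: 0.0
```

```bash
python3 - <<'E'
from m import *
go(.535,.2638,.091,86.55)
snap('side','side3');snap('wrist','w3')
a=cv2.resize(cv2.imread('pics/side3.png')[185:384,160:360],(400,400),interpolation=cv2.INTER_CUBIC)
b=cv2.resize(cv2.imread('pics/w3.png'),(400,300))
cv2.imwrite('pics/v4.png',np.hstack([a,cv2.copyMakeBorder(b,0,100,0,0,0)]))
E
```

```text
t 14.0 p [0.5346 0.2657 0.1058] rpy [ 1.7993e+02 -3.0000e-02  8.7030e+01] gap 0.0325 F [ 0.4  0.3 -0.4] 0.0
units [-0.05  0.01  0.37] turn units 0.016
```

View pics/v4.png

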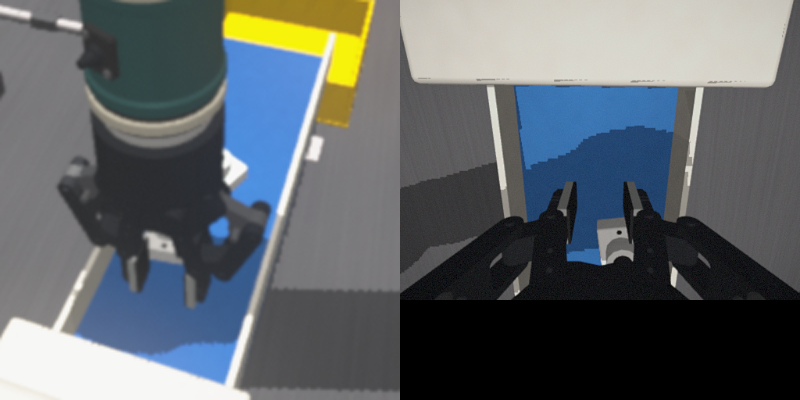

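The side view shows the fingers behind casting B at about (160,245), with A beyond it. The wrist view shows B's back edge at about (597–640,222), to the right of centre. I'll narrow the jaws, shift 6 mm toward B and descend.

carry_out:
  commands: "0 0.16 0 0 0.24; 0 0 0 0 0.24; 0 0 0.15 0.016 0.24; 0 0 0.1 0 0.24; 0 0 0.08 0 0.24; 0 0 0.03 0 0.24; 0 0 0 0 0.24; 0 0 0 0 0.24"

```text
time_s: 14.9
ee_pos: [0.5402, 0.2655, 0.0907]
orientation: [180.0, -0.0, 86.6]
wrist_force: [0.3, 0.6, 0.0]
finger_gap: 0.0204
finger_force: 0.0
```

carry_out:
  commands: "-0.1 0 0 0 0.24; -0.15 0 0 0 0.24; -0.2 0 0 0 0.24; -0.25 0 0 0 0.24; -0.25 0 0 0 0.24; -0.25 0 0 0 0.24; -0.25 0 0 0 0.24; -0.25 0 0 0 0.24"

```text
time_s: 15.7
ee_pos: [0.5361, 0.1968, 0.0908]
orientation: [180.0, -0.0, 86.6]
wrist_force: [0.7, 1.2, 0.2]
finger_gap: 0.0201
finger_force: 0.4
```

carry_out:
  commands: "-0.25 0 0 0 0.24; -0.25 0 0 0 0.24; -0.25 0 0 0 0.24; -0.25 0 0 0 0.24; -0.25 0 0 0 0.24; -0.25 0 0 0 0.24; -0.15 0 0 0 0.24; 0 0 0 0 0.24"

```text
time_s: 16.5
ee_pos: [0.5321, 0.1304, 0.0907]
orientation: [-180.0, 0.0, 86.5]
wrist_force: [0.3, 0.1, -0.4]
finger_gap: 0.0206
finger_force: 0.0
```

```bash
python3 - <<'E'
from m import *
t=lambda y,x:np.array([.5129,-.0354])+y*np.array([.0602,.9982])+x*np.array([.9982,-.0602])
go(*t(-.04,.006),.091,86.55)
snap('side','side4');snap('top','top4');snap('wrist','w4')
a=cv2.resize(cv2.imread('pics/side4.png')[165:325,210:370],(400,400),interpolation=cv2.INTER_CUBIC)
b=cv2.resize(cv2.imread('pics/top4.png')[190:265,110:310],(400,150),interpolation=cv2.INTER_CUBIC)
c=cv2.resize(cv2.imread('pics/w4.png'),(400,300))
cv2.imwrite('pics/v5.png',np.hstack([cv2.copyMakeBorder(a,0,50,0,0,0),np.vstack([b,c])]))
E
```

```text
t 16.5 p [0.5321 0.1304 0.0907] rpy [-1.800e+02  3.000e-02  8.648e+01] gap 0.0206 F [ 0.3  0.1 -0.4] 0.0
units [-5.17 -0.07 -0.  ] turn units -0.002
```

View pics/v5.png

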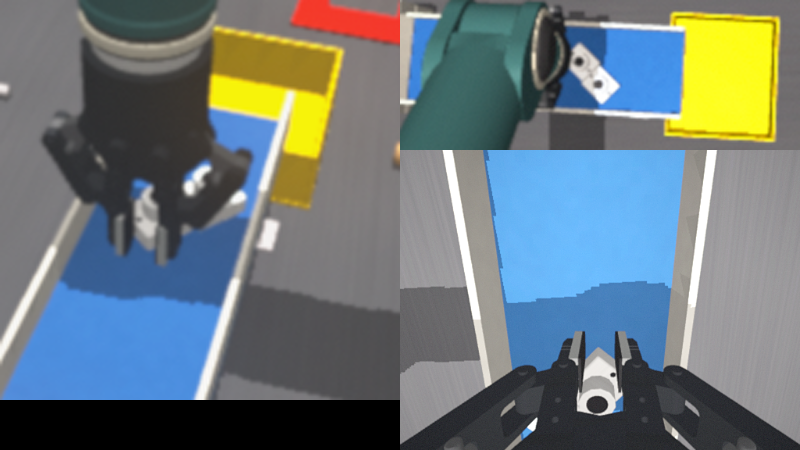

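The top view shows both castings moving together ahead of the fingers, B at (579,60) and A at (598,84). The wrist view shows B's corner nested between the fingers. I'll continue, easing slightly toward the middle.

carry_out:
  commands: "-0.1 0 0 0 0.24; -0.2 -0.02 0 0 0.24; -0.25 -0.02 0 0 0.24; -0.25 -0.02 0 0 0.24; -0.25 -0.02 0 0 0.24; -0.25 -0.02 0 0 0.24; -0.25 -0.02 0 0 0.24; -0.25 0 0 0 0.24"

```text
time_s: 17.45
ee_pos: [0.5226, 0.0591, 0.0907]
orientation: [-180.0, -0.0, 86.6]
wrist_force: [0.1, 1.2, -0.7]
finger_gap: 0.0206
finger_force: 0.6
```

carry_out:
  commands: "-0.25 0 0 0 0.24; -0.25 0 0 0 0.24; -0.25 0 0 0 0.24; -0.25 0 0 0 0.24; -0.25 0 0 0 0.24; -0.25 0 0 0 0.24; -0.1 0 0 0 0.24; 0 0 0 0 0.24"

```text
time_s: 18.25
ee_pos: [0.519, -0.0048, 0.0907]
orientation: [-180.0, 0.0, 86.5]
wrist_force: [0.6, -0.5, -0.7]
finger_gap: 0.0205
finger_force: 0.1
```

```bash
python3 - <<'E'
from m import *
t=lambda y,x:np.array([.5129,-.0354])+y*np.array([.0602,.9982])+x*np.array([.9982,-.0602])
go(*t(-.04,.006),.091,86.55)
snap('side','side5');snap('top','top5')
a=cv2.resize(cv2.imread('pics/side5.png')[145:305,210:370],(400,400),interpolation=cv2.INTER_CUBIC)
b=cv2.resize(cv2.imread('pics/top5.png')[180:280,200:300],(400,400),interpolation=cv2.INTER_CUBIC)
cv2.imwrite('pics/v6.png',np.hstack([a,b]))
E
```

```text
t 18.25 p [ 0.519  -0.0048  0.0907] rpy [-1.7998e+02  2.0000e-02  8.6500e+01] gap 0.0205 F [ 0.6 -0.5 -0.7] 0.08643118417239748
units [-1.77  0.05 -0.01] turn units -0.002
```

View pics/v6.png

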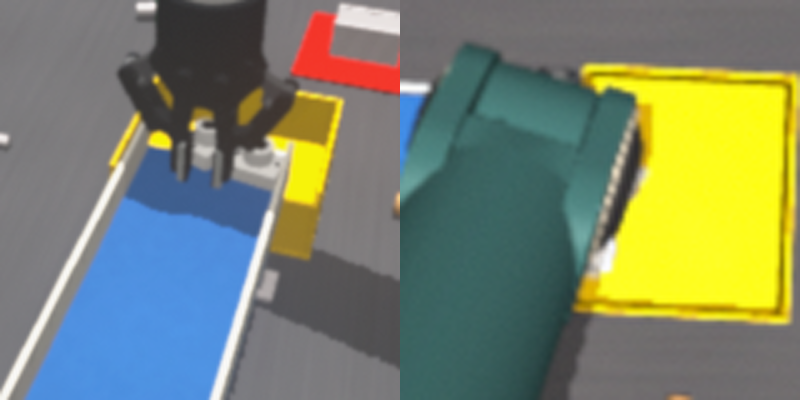

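In the side view, B at (207,135) is at the lip in front of the fingers, and A at (258,160) lies beside it against the -x wall. I'll push B over while watching the force. That was the last allowed picture, so I'll use numbers from image code from here.

carry_out:
  commands: "-0.1 0 0 0 0.24; -0.15 0 0 0 0.24; -0.2 0 0 0 0.24; -0.2 0 0 0 0.24; -0.2 0 0 0 0.24; -0.2 0 0 0 0.24; -0.2 0 0 0 0.24; -0.2 0 0 0 0.24"

```text
time_s: 19.15
ee_pos: [0.5155, -0.0624, 0.0906]
orientation: [-180.0, 0.0, 86.6]
wrist_force: [0.4, -0.3, 0.1]
finger_gap: 0.0204
finger_force: 0.0
```

carry_out:
  commands: "-0.1 0 0 0 0.24; -0.1 0 0 0 0.24; 0 0 0 0 0.24; 0 0 -0.3 0 0.24; 0 0 -0.8 0 0.24; 0 0 -0.9 0 0.24; 0 0 -0.9 0 0.24; 0 0 -0.9 0 0.24"

```text
time_s: 19.95
ee_pos: [0.5151, -0.0693, 0.2449]
orientation: [180.0, -0.0, 86.6]
wrist_force: [1.0, -0.2, 0.9]
finger_gap: 0.0206
finger_force: 0.0
```

carry_out:
  commands: "0.5 0 0 0 0.24; 0.9 0 0 0 0.24; 0.9 0 0 0 0.24; 0.9 0 0 0 0.24; 0.9 0 0 0 0.24; 0.9 0 0 0 0.24; 0.5 0 0 0 0.24; 0 0 0 0 0.24"

```text
time_s: 20.75
ee_pos: [0.5279, 0.1542, 0.2432]
orientation: [180.0, -0.1, 87.0]
wrist_force: [-0.2, -0.8, 0.0]
finger_gap: 0.0203
finger_force: 0.0
```

```bash
cat > seg.py <<'E'
from m import *
L=np.array([.5129,-.0354]);ey=np.array([.0602,.9982]);ex=np.array([.9982,-.0602])
def tray(p): return np.array([ex@(p[:2]-L),ey@(p[:2]-L)])
def blobs(fn,y0,y1,z,hw,hues):
    "pixels that see the plane z in the tray rectangle and are not of the floor's hue"
    im=cv2.imread(f'pics/{fn}.png');hsv=cv2.cvtColor(im,cv2.COLOR_BGR2HSV)
    K,W=pickle.load(open(f'pics/{fn}.pkl','rb'))
    c=[np.r_[L+ex*a+ey*b,z,1] for a,b in((-hw,y0),(hw,y0),(hw,y1),(-hw,y1))]
    p=[(K@(np.linalg.inv(W)@q)[:3]) for q in c];p=np.array([q[:2]/q[2] for q in p])
    m=np.zeros(im.shape[:2],np.uint8);cv2.fillPoly(m,[np.int32(p.round())],255)
    col=(hsv[...,1]>90)&(hsv[...,0]>hues[0])&(hsv[...,0]<hues[1])
    m[col]=0
    n,_,st,ce=cv2.connectedComponentsWithStats(m)
    for i in range(1,n):
        if st[i,4]>15: print(fn,'area',st[i,4],'box',st[i,:4],'px',ce[i].round(1),'tray',tray(atz(fn,*ce[i],z)).round(3),'bgr',im[_==i].mean(0).round())
E
python3 - <<'E'
from seg import *
go(.5,0,.25,86.55)
for n in('side','top','wrist'): snap(n,n+'6')
for n in('side6','top6','wrist6'):
    print('floor');blobs(n,.0,.28,.072,.05,(95,130))
    print('tote');blobs(n,-.12,-.005,.006,.075,(15,40))
E
```

```text
t 20.75 p [0.5279 0.1542 0.2432] rpy [ 1.7998e+02 -7.0000e-02  8.6960e+01] gap 0.0203 F [-0.2 -0.8  0. ] 0.0
units [-3.89 -0.49 -0.17] turn units 0.014
floor
side6 area 159 box [272 202  50  12] px [294.6 207.4] tray [0.002 0.004] bgr [120. 188. 190.]
tote
side6 area 1451 box [261 192  69  43] px [294.4 216.6] tray [ 0.011 -0.044] bgr [204. 149. 109.]
floor
top6 area 744 box [148 202  26  39] px [159.  220.7] tray [0.001 0.253] bgr [55. 56. 51.]
top6 area 19 box [251 208   2  16] px [251.5 215.4] tray [0.028 0.001] bgr [162. 174. 173.]
tote
top6 area 131 box [253 220  12  14] px [258.2 226.8] tray [-0.    -0.019] bgr [227. 240. 243.]
top6 area 121 box [252 237  11  15] px [256.5 244.2] tray [-0.051 -0.017] bgr [230. 242. 244.]
floor
wrist6 area 3541 box [208 232  89  89] px [248.8 275.1] tray [-0.004  0.065] bgr [84. 83. 82.]
tote
wrist6 area 5256 box [201 290 104  63] px [251.8 318.9] tray [-0.001 -0.056] bgr [110.  89.  67.]
```

carry_out:
  commands: "-0.5 0 0 0 0.24; -0.9 0 0 0 0.24; -0.9 0 0 0 0.24; -0.9 0 0 0 0.24; -0.9 0 0 0 0.24; -0.9 0 0 0 0.24; -0.9 0 0 0 0.24; -0.9 0 0 0 0.24"

```text
time_s: 21.7
ee_pos: [0.5111, -0.1247, 0.2432]
orientation: [180.0, -0.0, 86.4]
wrist_force: [1.1, -0.3, 0.1]
finger_gap: 0.0206
finger_force: 0.0
```

carry_out:
  commands: "-0.9 0 -0.5 0 0.24; -0.5 0 0 0 0.24; 0 0 0 0 0.24; 0 0 0 0 0.24; 0 0 0 0 0.24; 0 0 0 0 0.24; 0 0 0 0 0.24; 0 0 0 0 0.24"

```text
time_s: 22.5
ee_pos: [0.5089, -0.1767, 0.2626]
orientation: [-180.0, -0.0, 86.6]
wrist_force: [-0.3, 1.0, -1.0]
finger_gap: 0.0204
finger_force: 0.0
```

```bash
python3 - <<'E'
from seg import *
go(.5,0,.25,86.55)
for n in('side','top','wrist'): snap(n,n+'7')
def dump(fn,r0,r1,c0,c1,st=1):
    im=cv2.imread(f'pics/{fn}.png');h=cv2.cvtColor(im,cv2.COLOR_BGR2HSV)
    for r in range(r0,r1,st):
        print(r,''.join('B' if 95<a[0]<130 and a[1]>90 else 'y' if 15<a[0]<40 and a[1]>90 else 'W' if a[2]>200 else 'g' if a[2]>110 else '.' for a in h[r,c0:c1:st]))
print('top cols 240-');dump('top7',195,262,240,305)
K,W=pickle.load(open('pics/wrist7.pkl','rb'))
def proj(p): q=K@(np.linalg.inv(W)@np.r_[p,1])[:3];return (q[:2]/q[2]).round()
for a,b,z in((-.056,0,.07),(.056,0,.07),(-.081,-.126,.004),(.081,-.126,.004)): print(a,b,proj(np.r_[L+a*ex+b*ey,z]))
print('wrist');dump('wrist7',0,384,100,440,4)
E
```

```text
t 22.5 p [ 0.5089 -0.1767  0.2626] rpy [-1.7999e+02 -1.0000e-02  8.6650e+01] gap 0.0204 F [-0.3  1.  -1. ] 0.0
units [ 4.4  -0.48  0.31] turn units 0.003
top cols 240-
195 ggggggggggggggggggggggggggggggggggggggggggggggggggggggggggg.g.g.g
196 ggg.ggyyyyyyyyyyyyyyyyyyyggggggggggggggggggggggg.g.g.gg.gg.......
197 gggggyyyyyyyyyyyyyyyyyyyyyyyyyyyyyyyyyyyyyyyyggggggggggggg.......
198 gggggyyyyyyyyyyyyyyyyyyyyyyyyyyyyyyyyyyyyyyyyyyyyyyyyyyyyyyy.....
199 gggggyyyyyyyyyyyyyyyyyyyyyyyyyyyyyyyyyyyyyyyyyyyyyyyyyyyyyyy.....
200 gggggyyyyyyyyyyyyyyyyyyyyyyyyyyyyyyyyyyyyyyyyyyyyyyyyyyyyyyy.....
201 gggggyyyyyyyyyyyyyyyyyyyyyyyyyyyyyyyyyyyyyyyyyyyyyyyyyyyyyyy.....
202 gggggyyyyyyyyyyyyyyyyyyyyyyyyyyyyyyyyyyyyyyyyyyyyyyyyyyyyyyy.....
203 WWWWWWWWWWWWyyyyyyyyyyyyyyyyyyyyyyyyyyyyyyyyyyyyyyyyyyyyyyyy.....
204 WWWWWWWWWWWWyyyyyyyyyyyyyyyyyyyyyyyyyyyyyyyyyyyyyyyyyyyyyyyy.....
205 WWWWgWWWWWWWWyyyyyyyyyyyyyyyyyyyyyyyyyyyyyyyyyyyyyyyyyyyyyyy.....
206 BBBBBBBBBBBBgyyyyyyyyyyyyyyyyyyyyyyyyyyyyyyyyyyyyyyyyyyyyyyy.....
207 BBBBBBBBBBBBgyyyyyyyyyyyyyyyyyyyyyyyyyyyyyyyyyyyyyyyyyyyyyyy.....
208 BBBBBBBBBBBBgyyyyy
[... 11767 characters left out ...]
...........B..........B..BB.......B................................B.B
356 ..........B.B......B.........B...................B.B....B...........B.......B........
360 .....B...B..................y...B...........................B........BB..............
364 ...........................B.......B.....B.BB..B........B...........B.B..............
368 ................B.....B..............B................B..........................B...
372 ..................B............B..B.B...B......B..............B......................
376 ..............B...B...B.................B.B.BB.....B.........B............B.BB.......
380 ...................B.....B...B.........B...........By..........B.BB......B...........
```

The wrist view shows two casting blobs surrounded by tote yellow and nothing on the tray floor. I'll check their height and the block's place on the pad numerically.

```bash
python3 - <<'E'
from seg import *
for n,a,b in(('A',(256.5,244),(208,54)),('B',(258,227),(252,56))):
    p,e=tri([('top7',*a),('wrist7',*b)]);print(n,p.round(3),tray(p).round(3),np.round(e,3))
q=lambda x,y:('side2',250+(x-400)/2.667,115+y/2.667)
P=[atz(*q(*c),.045) for c in((655,85),(730,95),(722,118),(650,108))];print('block',np.mean(P,0).round(4))
P=[atz(*q(*c),.005) for c in((628,95),(755,115),(740,182),(605,158))];print('pad',np.mean(P,0).round(4))
im=cv2.imread('pics/top7.png').astype(int);i0=cv2.imread('pics/top0.png').astype(int)
d=(np.abs(im-i0).max(2)>60).astype(np.uint8)
n,_,st,ce=cv2.connectedComponentsWithStats(d)
print([(st[i].tolist(),) for i in range(1,n) if st[i,4]>15])
E
```

```text
A [ 0.463 -0.049  0.029] [-0.049 -0.017] [0. 0.]
B [ 0.511 -0.054  0.028] [-0.001 -0.018] [0.001 0.001]
block [ 0.4    -0.3222  0.045 ]
pad [ 0.4015 -0.3225  0.005 ]
[([316, 185, 18, 36, 77],), ([232, 188, 96, 196, 2067],), ([353, 196, 31, 40, 344],), ([272, 202, 24, 55, 626],), ([152, 207, 16, 14, 216],), ([297, 206, 3, 23, 42],), ([174, 213, 19, 18, 217],), ([224, 213, 19, 29, 462],), ([252, 220, 14, 15, 165],), ([271, 230, 28, 31, 99],), ([317, 230, 10, 7, 41],), ([250, 236, 13, 17, 159],), ([331, 240, 48, 50, 2030],), ([209, 371, 21, 13, 84],), ([252, 377, 8, 5, 21],), ([221, 378, 9, 6, 33],)]
```

```bash
python3 - <<'E'
from seg import *
for fn,(r0,r1,c0,c1) in(('top',(170,235,340,395)),('side',(120,165,258,325))):
  for k in(('0','2','7')):
    h=cv2.cvtColor(cv2.imread(f'pics/{fn}{k}.png'),cv2.COLOR_BGR2HSV)[r0:r1,c0:c1]
    m=(h[...,1]>80)&(h[...,0]>55)&(h[...,0]<95); y,x=np.nonzero(m);print(fn,k,m.sum(),(x.mean()+c0).round(2),(y.mean()+r0).round(2),x.min()+c0,x.max()+c0,y.min()+r0,y.max()+r0)
E
```

```text
top 0 758 366.48 203.27 351 385 182 225
top 2 758 366.51 203.25 351 385 182 225
top 7 2295 363.06 211.43 340 393 181 234
side 0 370 292.24 141.45 272 315 131 151
side 2 371 292.25 141.47 272 315 131 151
side 7 379 292.28 141.61 272 315 131 151
```

```bash
python3 -c "
from cell import ctrl
print(ctrl.job_done())"
```

```text
the job is handed in; nothing more can be done
None
```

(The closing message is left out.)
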